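Close the sliding cover over the culture dish

ROBOT

A 6-joint arm with a two-finger parallel gripper is mounted at the origin on a cart in front of the work surface, level with it; the furniture and walls round the work are solid. World frame = base frame: x ahead of the robot, y to its left, z up, the work surface at z = 0. Lengths are in m, angles in rad, forces in N, time in s.
With the tool pointing down it reaches from about 0.2 to 0.875 m from the base axis. Payload 3.4 kg.
Tool frame: the origin (TCP) lies at the very end of the fingers, on their centre line; the grasp point (between the pads) lies 19 mm behind it; z points along the fingers, y is the direction in which the jaws open and shut (so a half turn about z gives the same grasp; the last joint's range is limited). The gripper opens to 94 mm and grips with 3 to 60 N. Pads are 16 mm wide; open, the fingers measure 119 mm over their backs; the gripper's body (75 mm by 177 mm) begins 78 mm behind the grasp point.
Start: joints at [-1.236, 0.276, 1.505, -0, 1.361, -0.121], TCP at [0.253, -0.516, 0.205] pointing down, gripper open.
Joint ranges: [-2.89, 2.89], [-0.75, 2.08], [0.22, 2.7], [-1.18, 4.32], [0.11, 2.71], [-2.7, 2.7]. Speed limits (rad/s): [2.57, 2.57, 3.14, 3.14, 3.14, 3.14].

INTERFACE

Orientations are given as [roll, pitch, yaw] about the fixed x, y, z axes, in that order (R = Rz(yaw) Ry(pitch) Rx(roll)).
In Python, from rig import arm gives the robot as it stands.
- The arm moves only by the shell command python3 -m handwheel 'ROWS' [OPENING] [FORCE]. ROWS is a JSON object of lists of equal length, an entry for each row: "translation": the shift along the tool's x, y, z in cm, a list of three; "roll": the turn about the tool's z in rad. In form: {"translation": [[dx, dy, dz], ...], "roll": [roll, ...]}. A call has 1 to 5 rows; each row is the pose to reach, as a shift and turn from the pose measured when the call began, along the tool's axes at that moment; what a row does not reach only later rows make up. A row lasts 1/12 s, in which the tool goes at most 41.7 mm and 7.16 degrees, less where a joint would pass 70% of its speed; a pose out of reach is approached as far as the arm can. A call with a gripper value outside its range is refused whole. OPENING is the closure, from 0 (fully open) to 1 (shut), set as the call begins (- or left out, the last holds). The fingers move at their own pace and stop on an object; FORCE is the grip in N (left out, the last holds). Time passes only in rows, so rows that repeat a pose let the fingers close. It gives the time, the measured TCP pose, the force and the opening at its end, in the units of the state.
- arm.read_state(): the state, without advancing time (a new reading comes with each control period).
- arm.read_camera(name): name is "side" or "top"; returns (picture, depth): 480x640x3 uint8, blue, green, red; 480x640 float32, m along the optical axis (not along the pixel's ray), 0 where there is no reading.
- arm.calibration(name): a dict with "fov_y" (degrees; the focal length in pixels is half the picture's height over the tangent of half this angle, whatever the lens; pixels are square), "cx", "cy" (the principal point, pixels), "k1" (the pictures are not rectified: a ray, as slopes to the right and down, at radius r is drawn at 1 + k1 r^2 times it, then the intrinsics apply), "rvec" (rotation vector, rad) and "tvec" (3), from world to camera coordinates, as OpenCV has them. Camera axes: x right, y down, z forward; pixel columns grow to the right and rows downward; lengths in m; the calibration is good to about 2 mm. A picture is of the moment at which its call begins. calibration takes no time and is no camera call.
- arm.finish_job(): hands the job in, once; it reports no verdict.
Trained networks look in the newest picture that a camera, given by its name, has taken for a name from the list of things; names that differ only in an ending like _2 or _b are one class to them, and where a whole thing is asked for, a point or a joint stands for the part that bears it (a point fixed in the world has none). Each returns a list of dicts, best first, with "conf" (0 to 1); they miss things now and then, are a little off and sometimes report something else, mostly with a low value. They report only what shows in the picture. A call takes as long as a camera call. They do not tell look-alikes from the thing itself.
- arm.boxes_of(camera, thing): "extent" ([left, top, right, bottom] in pixels, round what is visible of it).
The state is a dict: "clock": time; "qpos": joint angles; "qvel": joint speeds; "tau": joint torques, N m; "tool_pos": TCP position; "eef_rot": TCP orientation; "wrist_force": force on the tool from outside, world axes, zero at the start; "torque": the same for the moment, N m; "gripper_width": finger opening in m.
Only numpy, scipy, OpenCV 4.12 (cv2) and the standard library are available. Lean on these libraries where they do the work, as an engineer would, in place of code of your own. Each camera call takes 0.05 s, during which the arm holds its last target. There are 200 camera calls.

TASK

In the grey two-well specimen case, slide the metal cover along its track until it covers the well that holds the round petri dish and sits square and fully home against that end wall. The cover is wide and its track is sticky, so it racks and jams if one side gets ahead: push its two black posts by turns, a little at a time. Leave the dish and the wax block lying where they are.

Things in the scene. Friction and masses are not known exactly. Their poses are not given: they have to be found in the camera images.
- case: Grey fixed case, 212 (x) x 234 (y) x 54 mm; origin under its centre, on the worktop. Wells at x +20..+100 and -100..-20 mm, floor z 6. Track along x: ledges |y|>97, top z 40; side walls at |y| 111; steel lips |y|>100, top z 54; end walls' inner faces at x +-100. A fixed flat carry handle runs over the middle along x: |y|<18, z 74..80. Walls 6 mm thick.
- cover: Loose aluminium panel in the track, 80 (x) x 212 (y) x 8 mm, 0.4 kg; origin centre of its underside, z 40 mm. Black posts, diameter 14, at x 0, y +75 and -75 mm, tops 84 mm above the worktop. Starts near mid-case, slides with 3 to 5 N; 5 mm play each side: turned about 0.15 rad it jams, pushing the lagging post frees it. Fully home: centre at x +60 or -60 mm of the case.
- petri_0: Closed round petri dish, 63 mm diameter, 14 mm high, lying flat in one of the two wells of the case. Origin: centre of its underside. (Another such dish stands outside the case and is a bystander.)
- wax_block: Cream block with rounded edges, 30 x 46 x 22 mm, lying in the other well. Origin: centre of its underside.
There are look-alikes about, which are no part of the job. Leave any orange look-alike of the cover alone.

How it is judged:
At the end, for the whole second after the job is handed in: The cover lies at rest in its track over the well with the petri dish, within 10 mm of fully home against that end wall and square to the case within 5 degrees (((x of petri_0 in the frame of case above 0.02 m and x of cover in the frame of case above 0.05 m) or (x of petri_0 in the frame of case below -0.02 m and x of cover in the frame of case below -0.05 m)) and angle between the x axis of cover and the x axis of case, either way round below 0.09 rad and angle between cover's own z axis and vertical below 0.06 rad and z of cover in the frame of case between 0.034 and 0.046 m and linear speed of cover below 0.01 m/s); the robot touches nothing.
It fails at once if the petri dish was moved more than 15 mm (distance of petri_0 from where it was at the start of the episode above 0.015 m).
It fails at once if the wax block was moved more than 15 mm (distance of wax_block from where it was at the start of the episode above 0.015 m).
It also fails if it takes over 72 s, if anything falls off the work surface, if the arm or the gripper's body presses on something with over 40 N, if the wrist force passes 120 N, or if a joint passes its speed limit or range.

## Working session

There is one attempt and no reset: what is moved stays moved. The work goes in short steps, Python scripts to look and compute and a shell command to move; the robot and the scene stay as the last step left them, time stands still between calls to the robot, and variables do not carry over. Pictures are saved under pics/ and viewed, about 8 in all and at most 12, crops included, and the job is handed in when it is done.

```bash
mkdir -p pics; ls; cat > h.py <<'E'
from rig import arm
import numpy as np, cv2
def cam(n):
    c=arm.calibration(n); f=240/np.tan(np.radians(c["fov_y"])/2)
    R=cv2.Rodrigues(np.array(c["rvec"],float))[0]; t=np.array(c["tvec"],float)
    K=np.array([[f,0,c["cx"]],[0,f,c["cy"]],[0,0,1]]); D=np.array([c["k1"],0,0,0,0],float)
    return K,D,R,t
def ray(n,uv):
    K,D,R,t=cam(n)
    p=cv2.undistortPoints(np.array(uv,float).reshape(-1,1,2),K,D).reshape(-1,2)
    d=np.c_[p,np.ones(len(p))]@R
    return -R.T@t,d
def atz(n,uv,z):
    o,d=ray(n,uv); return o+d*((z-o[2])/d[:,2])[:,None]
def cloud(n,depth):
    K,D,R,t=cam(n)
    v,u=np.mgrid[0:480,0:640]
    p=cv2.undistortPoints(np.stack([u,v],-1).reshape(-1,1,2).astype(float),K,D).reshape(480,640,2)
    X=np.dstack([p*depth[...,None],depth])
    return (X-t)@R
def proj(n,P):
    K,D,R,t=cam(n)
    return cv2.projectPoints(np.array(P,float).reshape(-1,1,3),cv2.Rodrigues(R)[0],t,K,D)[0].reshape(-1,2)
E
python3 - <<'E'
from h import *
for n in("top","side"):
    im,d=arm.read_camera(n); cv2.imwrite(f"pics/{n}0.png",im); np.save(f"pics/{n}0.npy",d)
    for t in("case","cover","petri_0","wax_block"):
        print(n,t,[(np.round(b["extent"]).astype(int).tolist(),round(b["conf"],2)) for b in arm.boxes_of(n,t)][:4])
s=arm.read_state();print(s)
E
```

```text
pics
top case [([141, 156, 316, 329], 0.59)]
top cover [([160, 197, 296, 275], 0.69), ([404, 203, 476, 340], 0.65)]
top petri_0 [([187, 194, 203, 221], 0.91)]
top wax_block [([252, 256, 285, 291], 0.73)]
side case [([218, 232, 399, 379], 0.83)]
side cover [([301, 184, 411, 217], 0.78), ([268, 232, 341, 331], 0.75)]
side petri_0 [([238, 306, 271, 335], 0.69)]
side wax_block [([326, 273, 360, 297], 0.94), ([238, 307, 270, 334], 0.42)]
{'clock': 0.5, 'qpos': array([-1.23596850e+00,  2.75938913e-01,  1.50492400e+00, -1.93939009e-05,
        1.36069254e+00, -1.21018553e-01]), 'qvel': array([ 0.00023208, -0.0023792 , -0.0010331 , -0.0002494 ,  0.00044736,
       -0.00045314]), 'tau': array([-9.89563341e-04, -4.04089057e+01, -2.37292957e+01,  7.00660259e-02,
        2.59509729e-02, -3.51923973e-05]), 'tool_pos': array([ 0.25311573, -0.51632211,  0.20546122]), 'eef_rot': array([3.14155801e+00, 2.33198279e-05, 4.55850426e-01]), 'wrist_force': array([-0.17351993,  0.25538775, -0.65991696]), 'torque': array([ 0.00856848, -0.00876872,  0.02468186]), 'gripper_width': 0.09452597952441266}
```

View pics/top0.png

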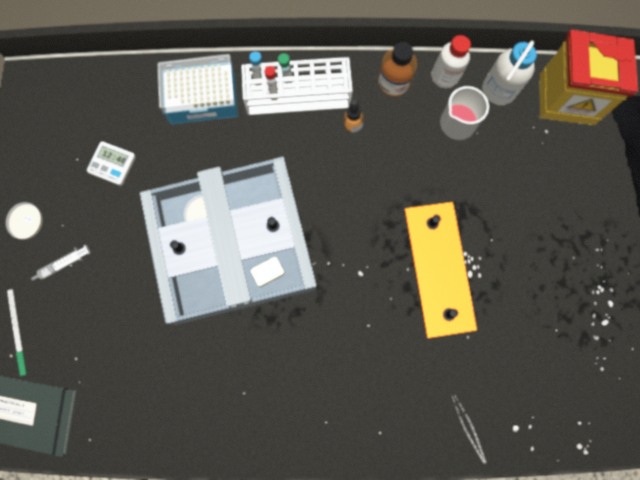

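View pics/side0.png

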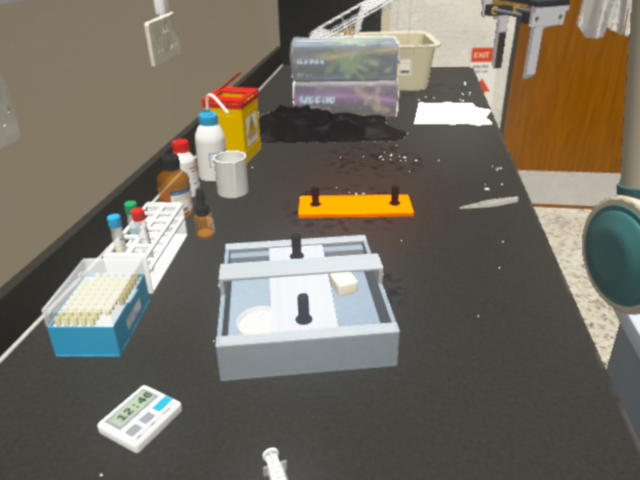

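The grey case is at top px (228,240). The dish is in its upper well (195,208) and the wax block in its lower well (267,271). The cover candidates are the pale panel in the case track (posts 178,247 and 272,224) and the orange panel at (440,270). The pale one is the cover; the orange one is the look-alike. The dish at (24,221) is the bystander.

```bash
cat > meas.py <<'E'
from h import *
def posts(im,d,guess=None):
    P=cloud("top",d); m=((im.max(2)<75)&(P[...,2]>0.05)&(P[...,2]<0.1)).astype(np.uint8)
    m[:, :140]=0; m[:,325:]=0; m[:150]=0; m[335:]=0
    n,l,s,c=cv2.connectedComponentsWithStats(m); out=[]
    for i in range(1,n):
        if s[i,4]>15:
            q=P[l==i]; t=q[q[:,2]>0.078]; 
            out.append((s[i,4],c[i].round(1),q.mean(0).round(4),len(t),t.mean(0).round(4) if len(t) else None))
    return out
E
python3 - <<'E'
from meas import *
im=cv2.imread("pics/top0.png");d=np.load("pics/top0.npy");P=cloud("top",d)
o,_=ray("top",[[320,240]]);print("cam",o)
R=np.zeros((480,640),bool);R[150:335,130:325]=1
for lo,hi in((.048,.060),(.070,.088)):
    m=R&(P[...,2]>lo)&(P[...,2]<hi)&(im.max(2)>90)
    if lo>.06: m=m&(cv2.morphologyEx(m.astype(np.uint8),cv2.MORPH_OPEN,np.ones((5,5)))>0)
    q=P[m]; print(m.sum(),np.median(q[:,2])); r=cv2.minAreaRect((q[:,:2]*1000).astype(np.float32)); print(r)
    print(cv2.boxPoints(r).round(0).tolist())
for p in posts(im,d):print(p)
print(atz("top",[[187,194],[203,221],[195,208]],.02), atz("top",[[268,272]],.028))
c=cv2.resize(im[145:340,125:330],None,fx=2.9,fy=2.9,interpolation=cv2.INTER_CUBIC);cv2.imwrite("pics/crop0.png",c)
E
```

```text
cam [ 0.4051032  -0.09039637  0.91584628]
5275 0.052243405871925955
((583.182861328125, 47.09858703613281), (213.6644744873047, 234.4376220703125), 14.071965217590332)
[[451.0, 135.0], [508.0, -93.0], [715.0, -41.0], [658.0, 187.0]]
3282 0.07915763214335331
((583.53564453125, 47.534507751464844), (211.52923583984375, 36.8358154296875), 14.161066055297852)
[[476.0, 40.0], [485.0, 4.0], [691.0, 56.0], [682.0, 91.0]]
(np.int32(59), array([272.7, 225.5]), array([ 0.5982, -0.0273,  0.0703]), 18, array([ 0.5984, -0.0265,  0.0824]))
(np.int32(66), array([178.3, 247.8]), array([0.5647, 0.1157, 0.069 ]), 18, array([0.5645, 0.1163, 0.0813]))
[[0.66326495 0.11724004 0.02      ]
 [0.6178237  0.0891401  0.02      ]
 [0.63956314 0.10305016 0.02      ]] [[ 0.5335115  -0.01759514  0.028     ]]
```

View pics/crop0.png

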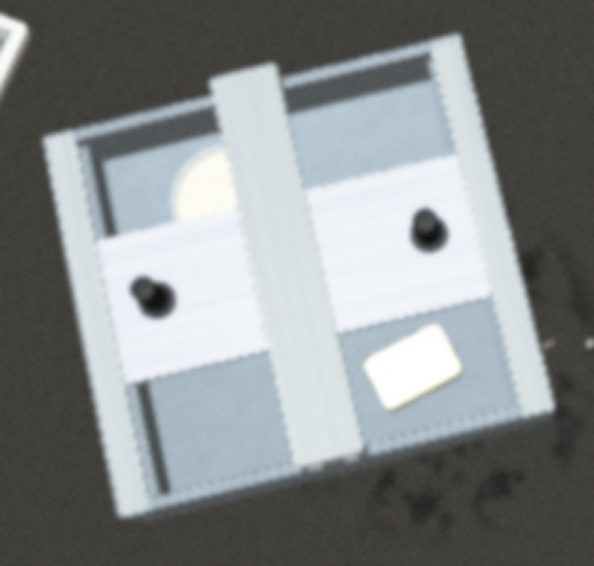

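Case centre is about (0.583, 0.047) with yaw 0.246. The dish is in the +x well. The cover is at x≈-0.002 and square, so the posts have to go about 62 mm in +x. I'll close the gripper and start behind the −y post.

```bash
cat > st.py <<'E'
from h import *
import sys
C=np.array([.583,.0472]);a=.246;U=np.array([np.cos(a),np.sin(a)]);V=np.array([-U[1],U[0]])
def show(tgt=None):
    s=arm.read_state();p=s["tool_pos"];w=s["eef_rot"][2];q=p[:2]-C
    print("t",round(s["clock"],2),"case xy mm",(1000*np.array([q@U,q@V])).round(1),"z",round(p[2]*1000,1),"rot",s["eef_rot"].round(3),"F",s["wrist_force"].round(1),"w",round(s["gripper_width"],3))
    if tgt:
        g=C+U*tgt[0]/1e3+V*tgt[1]/1e3-p[:2]
        print("todo cm",(100*np.array([g@[np.cos(w),np.sin(w)],g@[np.sin(w),-np.cos(w)],p[2]-tgt[2]/1e3])).round(2),"roll",round(w-a,3))
if __name__=="__main__": show([float(x) for x in sys.argv[1:4]] if len(sys.argv)>3 else None)
E
python3 st.py -27 -75 140
python3 -m handwheel '{"translation": [[50.0,-29.0,0],[50.0,-29.0,0],[50.0,-29.0,0],[50.0,-29.0,0],[50.0,-29.0,0]], "roll":[0.21,0.21,0.21,0.21,0.21]}' 1 30; python3 st.py -27 -75 140
```

```text
t 0.5 case xy mm [-457.2 -466.2] z 205.5 rot [3.142 0.    0.456] F [-0.2  0.3 -0.7] w 0.095
todo cm [ 50.22 -29.3    6.55] roll 0.21
clock: 0.92
tool_pos: [0.3693, -0.342, 0.2056]
eef_rot: [3.141, -0.0, 0.245]
wrist_force: [0.3, -0.1, -0.8]
gripper_width: 0.0641
t 0.92 case xy mm [-302.1 -325.5] z 205.6 rot [ 3.141 -0.     0.245] F [ 0.3 -0.1 -0.8] w 0.064
todo cm [ 27.48 -25.08   6.56] roll -0.001
```

```bash

python3 -m handwheel '{"translation": [[27.5,-25.1,2],[27.5,-25.1,2],[27.5,-25.1,2],[27.5,-25.1,2],[27.5,-25.1,2]], "roll":[0,0,0,0,0]}'; python3 st.py -27 -75 140
```

```text
clock: 1.33
tool_pos: [0.4844, -0.1683, 0.1947]
eef_rot: [3.141, -0.001, 0.245]
wrist_force: [0.9, -0.6, -0.2]
gripper_width: 0.0308
t 1.33 case xy mm [-148.2 -185. ] z 194.7 rot [ 3.141e+00 -1.000e-03  2.450e-01] F [ 0.9 -0.6 -0.2] w 0.031
todo cm [ 12.1  -11.02   5.47] roll -0.001
```

```bash

python3 -m handwheel '{"translation": [[12.1,-11.0,5.5],[12.1,-11.0,5.5],[12.1,-11.0,5.5],[12.1,-11.0,5.5],[12.1,-11.0,5.5]], "roll":[0,0,0,0,0]}';python3 -m handwheel '{"translation": [[0,0,0],[0,0,0]], "roll":[0,0]}'; python3 st.py -27 -75 64
```

```text
clock: 1.75
tool_pos: [0.5769, -0.0271, 0.1374]
eef_rot: [-3.139, -0.001, 0.249]
wrist_force: [-0.0, -0.3, 0.9]
gripper_width: 0.001
clock: 1.92
tool_pos: [0.5766, -0.0265, 0.1369]
eef_rot: [-3.139, 0.001, 0.251]
wrist_force: [0.8, 0.1, 0.4]
gripper_width: 0.0004
t 1.92 case xy mm [-24.1 -69.9] z 136.9 rot [-3.139e+00  1.000e-03  2.510e-01] F [0.8 0.1 0.4] w 0.0
todo cm [-0.29  0.51  7.29] roll 0.005
```

```bash

python3 -m handwheel '{"translation": [[-0.4,0.5,2],[-0.4,0.5,5],[-0.4,0.5,7.2],[-0.4,0.5,7.2],[-0.4,0.5,7.2]], "roll":[0.005,0.005,0.005,0.005,0.005]}'; python3 st.py -27 -75 64
python3 - <<'E'
from meas import *
im,d=arm.read_camera("side");c=cv2.resize(im[200:390,200:410],None,fx=2.8,fy=2.8);cv2.imwrite("pics/s1.png",c)
E
```

```text
clock: 2.33
tool_pos: [0.5728, -0.0335, 0.0649]
eef_rot: [-3.138, 0.002, 0.244]
wrist_force: [0.3, -0.0, 0.5]
gripper_width: 0.0003
t 2.33 case xy mm [-29.5 -75.8] z 64.9 rot [-3.138e+00  2.000e-03  2.440e-01] F [ 0.3 -0.   0.5] w 0.0
todo cm [ 0.25 -0.08  0.09] roll -0.002
```

View pics/s1.png

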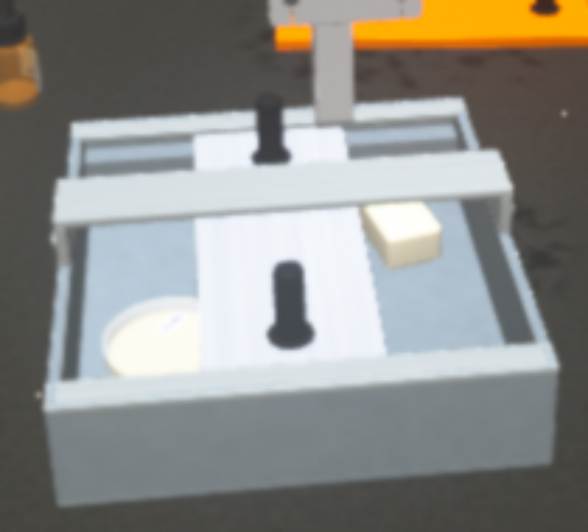

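The closed fingers stand behind the far (−y) post, at about crop px (335,110), clear of the cover and the handle. First small push.

```bash

python3 -m handwheel '{"translation": [[0.7,0,0],[1.3,0,0],[2.0,0,0],[2.0,0,0]], "roll":[0,0,0,0]}'; python3 st.py
python3 - <<'E'
from meas import *
from st import *
im,d=arm.read_camera("top")
for p in posts(im,d): print(p, p[4] is not None and (1000*np.array([(p[4][:2]-C)@U,(p[4][:2]-C)@V])).round(1))
E
```

```text
clock: 2.72
tool_pos: [0.5949, -0.029, 0.0674]
eef_rot: [-3.141, -0.001, 0.245]
wrist_force: [-1.6, -1.0, 0.6]
gripper_width: 0.0007
t 2.72 case xy mm [ -7.  -76.7] z 67.4 rot [-3.141e+00 -1.000e-03  2.450e-01] F [-1.6 -1.   0.6] w 0.001
(np.int32(90), array([176.8, 246.1]), array([0.5668, 0.1174, 0.0721]), 40, array([0.5676, 0.1187, 0.0827])) [ 2.5 73.1]
```

```bash

python3 -m handwheel '{"translation": [[-1.5,-1.5,-2.8],[-2,-5.5,-3.2],[-2,-9.5,-3.2],[-2,-13,-2.2],[-2,-15,0]], "roll":[0,0,0,0,0]}'; 
python3 -m handwheel '{"translation": [[0,0,0],[0,0,0]], "roll":[0,0]}'; python3 st.py -25 74 64
```

```text
clock: 3.18
tool_pos: [0.5413, 0.1158, 0.07]
eef_rot: [-3.14, -0.011, 0.246]
wrist_force: [0.9, -0.9, -0.0]
gripper_width: 0.0003
clock: 3.35
tool_pos: [0.5413, 0.1173, 0.0699]
eef_rot: [-3.139, -0.011, 0.249]
wrist_force: [-0.2, -0.4, 0.4]
gripper_width: 0.0007
t 3.35 case xy mm [-23.4  78.1] z 69.9 rot [-3.139 -0.011  0.249] F [-0.2 -0.4  0.4] w 0.001
todo cm [-0.16  0.41  0.59] roll 0.003
```

```bash

python3 -m handwheel '{"translation": [[0.5,0.4,0.4],[1.1,0.4,0.4],[1.7,0.4,0.4],[2.2,0.4,0.4],[2.2,0.4,0.4]], "roll":[0,0,0,0,0]}'; python3 st.py
python3 -m handwheel '{"translation": [[-1,1.5,-2.8],[-1,5.5,-3.2],[-1,9.5,-3.2],[-1,13,-2.2],[-1,14.8,0]], "roll":[0,0,0,0,0]}'; 
python3 -m handwheel '{"translation": [[0,0,0],[0,0,0]], "roll":[0,0]}'; python3 st.py -10 -75 65
python3 - <<'E'
from meas import *
from st import *
im,d=arm.read_camera("top")
for p in posts(im,d): print(p, p[4] is not None and (1000*np.array([(p[4][:2]-C)@U,(p[4][:2]-C)@V])).round(1))
E
```

```text
clock: 3.77
tool_pos: [0.5642, 0.1177, 0.0663]
eef_rot: [-3.14, -0.01, 0.247]
wrist_force: [-2.7, -0.5, 2.0]
gripper_width: 0.0001
t 3.77 case xy mm [-1. 73.] z 66.3 rot [-3.14  -0.01   0.247] F [-2.7 -0.5  2. ] w 0.0
clock: 4.18
tool_pos: [0.5964, -0.0333, 0.0692]
eef_rot: [3.137, -0.021, 0.244]
wrist_force: [1.3, 0.7, -0.4]
gripper_width: 0.0008
clock: 4.35
tool_pos: [0.5976, -0.0352, 0.069]
eef_rot: [3.137, -0.022, 0.241]
wrist_force: [-0.5, 0.5, 1.4]
gripper_width: 0.0002
t 4.35 case xy mm [ -5.9 -83.4] z 69.0 rot [ 3.137 -0.022  0.241] F [-0.5  0.5  1.4] w 0.0
todo cm [-0.41 -0.84  0.4 ] roll -0.005
(np.int32(92), array([175.5, 240.6]), array([0.5754, 0.1197, 0.0719]), 40, array([0.5763, 0.121 , 0.0826])) [11.5 73.2]
```

```bash

python3 -m handwheel '{"translation": [[-0.2,-0.8,0.4],[0.4,-0.8,0.4],[0.9,-0.8,0.4],[1.4,-0.8,0.4],[1.4,-0.8,0.4]], "roll":[0,0,0,0,0]}'; python3 st.py
python3 -m handwheel '{"translation": [[-1.5,-1.5,-2.8],[-1.8,-5.5,-3.2],[-1.8,-9.5,-3.2],[-1.8,-13,-2.2],[-1.8,-14.7,0]], "roll":[0,0,0,0,0]}'; 
python3 -m handwheel '{"translation": [[0,0,0],[0,0,0]], "roll":[0,0]}'; python3 st.py -8 74 65
python3 - <<'E'
from meas import *
from st import *
im,d=arm.read_camera("top")
for p in posts(im,d): print(p, p[4] is not None and (1000*np.array([(p[4][:2]-C)@U,(p[4][:2]-C)@V])).round(1))
E
```

```text
clock: 4.82
tool_pos: [0.6105, -0.0215, 0.0663]
eef_rot: [3.137, -0.024, 0.244]
wrist_force: [0.5, -0.1, 0.5]
gripper_width: 0.0006
t 4.82 case xy mm [  9.9 -73.3] z 66.3 rot [ 3.137 -0.024  0.244] F [ 0.5 -0.1  0.5] w 0.001
clock: 5.23
tool_pos: [0.5598, 0.121, 0.0685]
eef_rot: [3.138, -0.033, 0.246]
wrist_force: [-0.3, -0.4, 0.1]
gripper_width: 0.0004
clock: 5.4
tool_pos: [0.56, 0.1223, 0.0687]
eef_rot: [3.138, -0.033, 0.249]
wrist_force: [0.6, -0.6, 0.5]
gripper_width: 0.0006
t 5.4 case xy mm [-4.  78.5] z 68.7 rot [ 3.138 -0.033  0.249] F [ 0.6 -0.6  0.5] w 0.001
todo cm [-0.4   0.45  0.37] roll 0.003
(np.int32(62), array([269.3, 211.4]), array([ 0.6201, -0.0219,  0.0707]), 23, array([ 0.6204, -0.0217,  0.0816])) [ 19.5 -75.9]
(np.int32(27), array([177.6, 236.8]), array([0.5813, 0.1169, 0.0716]), 10, array([0.5809, 0.117 , 0.0808])) [15.  68.2]
```

```bash

python3 -m handwheel '{"translation": [[0.5,0.4,0.4],[1.0,0.4,0.4],[1.5,0.4,0.4],[2.1,0.4,0.4],[2.1,0.4,0.4]], "roll":[0,0,0,0,0]}'; python3 st.py
python3 -m handwheel '{"translation": [[-1,1.5,-2.8],[-1.4,5.5,-3.2],[-1.4,9.5,-3.2],[-1.4,13,-2.2],[-1.4,14.5,0]], "roll":[0,0,0,0,0]}'; 
python3 -m handwheel '{"translation": [[0,0,0],[0,0,0]], "roll":[0,0]}'; python3 st.py 4 -75 65
python3 - <<'E'
from meas import *
from st import *
im,d=arm.read_camera("top")
for p in posts(im,d): print(p, p[4] is not None and (1000*np.array([(p[4][:2]-C)@U,(p[4][:2]-C)@V])).round(1))
E
```

```text
clock: 5.87
tool_pos: [0.5845, 0.1213, 0.0663]
eef_rot: [3.136, -0.036, 0.246]
wrist_force: [-0.2, -0.1, -0.2]
gripper_width: 0.0006
t 5.87 case xy mm [19.5 71.5] z 66.3 rot [ 3.136 -0.036  0.246] F [-0.2 -0.1 -0.2] w 0.001
clock: 6.28
tool_pos: [0.612, -0.0285, 0.0701]
eef_rot: [3.13, -0.047, 0.243]
wrist_force: [0.2, -0.7, -0.5]
gripper_width: 0.0007
clock: 6.45
tool_pos: [0.6132, -0.0304, 0.0701]
eef_rot: [3.129, -0.049, 0.239]
wrist_force: [-0.0, -0.2, 0.4]
gripper_width: 0.0005
t 6.45 case xy mm [ 10.4 -82.6] z 70.1 rot [ 3.129 -0.049  0.239] F [-0.  -0.2  0.4] w 0.001
todo cm [-0.64 -0.76  0.51] roll -0.007
(np.int32(94), array([173.9, 227.7]), array([0.5954, 0.1231, 0.0719]), 41, array([0.5964, 0.1241, 0.0829])) [31.7 71.3]
```

```bash

python3 -m handwheel '{"translation": [[-0.2,-0.8,0.4],[0.4,-0.8,0.4],[1.0,-0.8,0.4],[1.7,-0.8,0.4],[2.3,-0.8,0.4]], "roll":[0,0,0,0,0]}'; python3 st.py
python3 -m handwheel '{"translation": [[-1.5,-1.5,-2.8],[-2,-5.5,-3.2],[-2,-9.5,-3.2],[-2,-13,-2.2],[-2,-14.7,0]], "roll":[0,0,0,0,0]}'; 
python3 -m handwheel '{"translation": [[0,0,0],[0,0,0]], "roll":[0,0]}'; python3 st.py 15 74 65
python3 - <<'E'
from meas import *
from st import *
im,d=arm.read_camera("top")
for p in posts(im,d): print(p, p[4] is not None and (1000*np.array([(p[4][:2]-C)@U,(p[4][:2]-C)@V])).round(1))
E
```

```text
clock: 6.92
tool_pos: [0.6341, -0.0147, 0.068]
eef_rot: [3.13, -0.049, 0.242]
wrist_force: [-2.0, 0.7, -1.0]
gripper_width: 0.0003
t 6.92 case xy mm [ 34.5 -72.4] z 68.0 rot [ 3.13  -0.049  0.242] F [-2.   0.7 -1. ] w 0.0
clock: 7.33
tool_pos: [0.5822, 0.1278, 0.0686]
eef_rot: [3.13, -0.058, 0.245]
wrist_force: [1.0, 0.3, 0.1]
gripper_width: 0.0003
clock: 7.5
tool_pos: [0.5829, 0.1293, 0.0688]
eef_rot: [3.13, -0.059, 0.248]
wrist_force: [0.2, -0.3, 0.7]
gripper_width: 0.0003
t 7.5 case xy mm [19.9 79.6] z 68.8 rot [ 3.13  -0.059  0.248] F [ 0.2 -0.3  0.7] w 0.0
todo cm [-0.49  0.56  0.38] roll 0.002
(np.int32(79), array([266.4, 195.1]), array([ 0.6454, -0.0174,  0.0719]), 34, array([ 0.6468, -0.017 ,  0.0826])) [ 46.2 -77.8]
(np.int32(31), array([174.7, 222.2]), array([0.603 , 0.1213, 0.0758]), 15, array([0.6025, 0.122 , 0.0826])) [37.1 67.8]
```

```bash

python3 -m handwheel '{"translation": [[0.5,0.5,0.4],[1.0,0.5,0.4],[1.5,0.5,0.3],[2.0,0.5,0.3],[2.4,0.5,0.3]], "roll":[0,0,0,0,0]}'; python3 st.py
python3 -m handwheel '{"translation": [[-1,1.5,-2.8],[-1.4,5.5,-3.2],[-1.4,9.5,-3.2],[-1.4,13,-2.2],[-1.4,14.5,0]], "roll":[0,0,0,0,0]}'; 
python3 -m handwheel '{"translation": [[0,0,0],[0,0,0]], "roll":[0,0]}'; python3 st.py 28 -75 65
python3 - <<'E'
from meas import *
from st import *
im,d=arm.read_camera("top")
for p in posts(im,d): print(p, p[4] is not None and (1000*np.array([(p[4][:2]-C)@U,(p[4][:2]-C)@V])).round(1))
E
```

```text
clock: 7.97
tool_pos: [0.6094, 0.1282, 0.0681]
eef_rot: [3.129, -0.06, 0.245]
wrist_force: [-4.5, -3.0, 1.6]
gripper_width: 0.0008
t 7.97 case xy mm [45.3 72.1] z 68.1 rot [ 3.129 -0.06   0.245] F [-4.5 -3.   1.6] w 0.001
clock: 8.38
tool_pos: [0.6368, -0.0211, 0.073]
eef_rot: [3.122, -0.071, 0.243]
wrist_force: [1.8, -0.1, 0.4]
gripper_width: 0.0005
clock: 8.55
tool_pos: [0.6381, -0.0225, 0.073]
eef_rot: [3.122, -0.073, 0.24]
wrist_force: [0.2, -0.1, 0.1]
gripper_width: 0.0003
t 8.55 case xy mm [ 36.5 -81. ] z 73.0 rot [ 3.122 -0.073  0.24 ] F [ 0.2 -0.1  0.1] w 0.0
todo cm [-0.85 -0.6   0.8 ] roll -0.006
(np.int32(96), array([171.8, 211.8]), array([0.6205, 0.1278, 0.0709]), 38, array([0.6214, 0.1292, 0.0821])) [57.2 70.2]
```

```bash

python3 -m handwheel '{"translation": [[-0.2,-0.6,0.6],[0.3,-0.6,0.6],[0.7,-0.6,0.6],[1.2,-0.6,0.6],[1.2,-0.6,0.6]], "roll":[0,0,0,0,0]}'; python3 st.py
python3 -m handwheel '{"translation": [[0.2,0,0],[0.2,0,0]], "roll":[0,0]}'; python3 st.py
```

```text
clock: 9.02
tool_pos: [0.6453, -0.0115, 0.0682]
eef_rot: [3.124, -0.066, 0.244]
wrist_force: [-7.7, -1.0, 3.6]
gripper_width: 0.0006
t 9.02 case xy mm [ 46.2 -72.1] z 68.2 rot [ 3.124 -0.066  0.244] F [-7.7 -1.   3.6] w 0.001
clock: 9.18
tool_pos: [0.6452, -0.0113, 0.0683]
eef_rot: [3.123, -0.06, 0.246]
wrist_force: [-5.3, -3.4, 2.3]
gripper_width: 0.0001
t 9.18 case xy mm [ 46.1 -71.8] z 68.3 rot [ 3.123 -0.06   0.246] F [-5.3 -3.4  2.3] w 0.0
```

```bash

python3 -m handwheel '{"translation": [[-1.5,-1.5,-2.8],[-1.5,-5.5,-3.2],[-1.5,-9.5,-3.2],[-1.5,-13,-2.2],[-1.5,-14.7,0]], "roll":[0,0,0,0,0]}'; 
python3 -m handwheel '{"translation": [[0,0,0],[0,0,0]], "roll":[0,0]}'; python3 st.py 40 74 65
python3 -m handwheel '{"translation": [[0.5,0.5,0.4],[0.9,0.5,0.4],[1.3,0.5,0.4],[1.6,0.5,0.4],[1.8,0.5,0.4]], "roll":[0,0,0,0,0]}'; python3 st.py
python3 - <<'E'
from meas import *
from st import *
im,d=arm.read_camera("top")
for p in posts(im,d): print(p, p[4] is not None and (1000*np.array([(p[4][:2]-C)@U,(p[4][:2]-C)@V])).round(1))
E
```

```text
clock: 9.6
tool_pos: [0.5973, 0.1326, 0.0682]
eef_rot: [3.123, -0.069, 0.248]
wrist_force: [0.1, -0.9, 0.1]
gripper_width: 0.0003
clock: 9.77
tool_pos: [0.5975, 0.1344, 0.0685]
eef_rot: [3.123, -0.07, 0.252]
wrist_force: [-0.4, -0.4, 0.2]
gripper_width: 0.0002
t 9.77 case xy mm [35.3 81. ] z 68.5 rot [ 3.123 -0.07   0.252] F [-0.4 -0.4  0.2] w 0.0
todo cm [0.47 0.7  0.35] roll 0.006
clock: 10.18
tool_pos: [0.6099, 0.1306, 0.0659]
eef_rot: [3.123, -0.054, 0.25]
wrist_force: [-17.8, -6.1, 14.3]
gripper_width: 0.0007
t 10.18 case xy mm [46.4 74.3] z 65.9 rot [ 3.123 -0.054  0.25 ] F [-17.8  -6.1  14.3] w 0.001
(np.int32(83), array([265.7, 188.2]), array([ 0.6565, -0.0161,  0.0717]), 36, array([ 0.6581, -0.0154,  0.0822])) [ 57.6 -79. ]
```

Both sides now stop at the same x under force. Back off, rise clear and look.

```bash

python3 -m handwheel '{"translation": [[-1,0,0],[-2,0,-2],[-2,0,-6],[-5,0,-10],[-9,0,-12]], "roll":[0,0,0,0,0]}'; 
python3 -m handwheel '{"translation": [[-4,0,0],[-8,0,0],[-12,0,0],[-16,0,0],[-16,0,0]], "roll":[0,0,0,0,0]}'; python3 st.py
python3 - <<'E'
from meas import *
from st import *
im,d=arm.read_camera("top")
for p in posts(im,d): print(p, p[4] is not None and (1000*np.array([(p[4][:2]-C)@U,(p[4][:2]-C)@V])).round(1))
s,_=arm.read_camera("side")
cv2.imwrite("pics/end.png",np.hstack([cv2.resize(im[145:340,125:330],(400,380)),cv2.resize(s[200:390,200:410],(400,380))]))
E
```

```text
clock: 10.65
tool_pos: [0.5303, 0.1101, 0.1803]
eef_rot: [3.121, -0.064, 0.248]
wrist_force: [0.0, 0.1, -0.2]
gripper_width: 0.0003
clock: 11.07
tool_pos: [0.3673, 0.0691, 0.1692]
eef_rot: [3.122, -0.057, 0.246]
wrist_force: [-0.2, -1.3, -0.2]
gripper_width: 0.0005
t 11.07 case xy mm [-203.8   73.7] z 169.2 rot [ 3.122 -0.057  0.246] F [-0.2 -1.3 -0.2] w 0.001
(np.int32(79), array([265.6, 188.3]), array([ 0.6563, -0.0159,  0.0718]), 33, array([ 0.6577, -0.0153,  0.0825])) [ 57.2 -78.8]
(np.int32(88), array([172.3, 211.3]), array([0.6214, 0.1272, 0.0705]), 32, array([0.6225, 0.1285, 0.0824])) [58.1 69.2]
```

View pics/end.png

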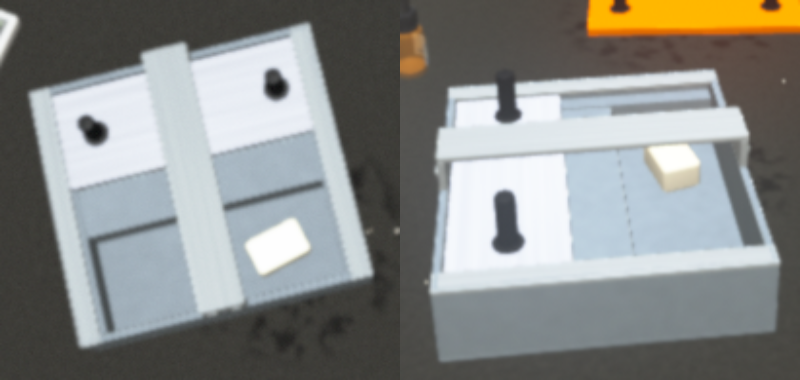

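The cover lies flat against the far end wall (top view: posts at 93,130 and 276,84). It is square, the dish well is covered, and the wax block is where it was. The robot is clear.

```bash
python3 -c "
from rig import arm
print(arm.finish_job())"
```

```text
the job is handed in; nothing more can be done
None
```

I pushed the cover's two posts by turns with the closed gripper, about 10–25 mm at a time, until it stopped against the end wall over the petri dish. I then moved the arm clear and handed the job in; the clock read about 11 s.

- **Position:** in the last pictures the posts were at case x +57 and +58 mm, where fully home is +60. The gap is within my measuring error, and both sides stopped firmly at the same place under the push.
- **Squareness:** the two posts differ by about 1 mm across 150 mm, so the cover is turned by less than 0.01 rad.
- **Dish and wax block:** the wax block looked unmoved. The dish is now hidden under the cover, so I couldn't check it directly, but the fingers stayed above the cover the whole time.
- **Off from ideal:** the measured y of the posts was about −79 and +69 mm instead of ±75, so the cover may sit up to 5 mm to one side. That is within the track's play or my measuring error. The gripper also tilted by up to 0.07 rad over the moves, with no visible effect.

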